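# Put the lens case away and close the organiser's sticking cover

## Task

Put the contact lens case down inside the open bay of the wooden desk organiser, then slide the organiser's metal cover fully shut, both ends tight against the far wall. The cover sticks and racks in its tracks: ease it along with gentle pushes at one end and then the other, and never force it when it jams. Leave the mug and the bottle where they stand.

Things in the scene. Friction and masses are not known exactly. Their poses are not given: they have to be found in the camera images.
- organiser: wooden desk organiser, fixed, 260 x 272 x 41 mm (own x, y, z). Origin on the desk, midway left-right; x: the way the cover closes (away from the robot, within 0.2 rad), y left, z up. Fixed hood over x -146 to -30 mm; bay x -32 to +100, y -100 to +100, floor z 7; far wall x +100 (black rubber bumper strip on it) to +114; lips over the side tracks at |y| over 108. Hood, lips, far wall end at z 41 mm
- cover: sliding metal cover, 140 x 218 x 3 mm, 0.45 kg, top at 33 mm above the desk, held down by lips and hood. Origin 27 mm above the desk, midway between its two black posts; x forward (closing), y left. Front edge at x +17 mm. Shut: origin at organiser x +83 mm; starts 84 to 96 mm short of that, slightly askew. Side play in the tracks 2.5 mm. More than 20 N on it damages it
- cover_left (a point): left point of the cover's front edge, straight ahead of the left post: cover x +17 mm, y +94 mm, z +6 mm; at organiser x = +100 mm when shut
- cover_right (a point): right point of the cover's front edge, straight ahead of the right post: cover x +17 mm, y -94 mm, z +6 mm; at organiser x = +100 mm when shut
- organiser_bay (a point): point on the bay's grey felt floor: organiser x +55 mm, y 0, z 7 mm; axes as the organiser's. At the start at least 80 mm (x) by 200 mm (y) of the bay is open round it. The cover's underside runs 23 mm above the felt
- lens_case: contact lens case, white with one white and one blue round cap, 30 mm (its x) by 62 mm (its y) by 18 mm high; origin at the centre of its underside; lies on the desk left of the organiser; grasp it across its 30 mm
- mug: white mug with grey dots, 82 mm across, 91 mm high, at the near right; origin at its foot; not to be moved
- saline: small white bottle, 39 mm across, 73 mm high, at the far right; origin at its foot; not to be moved
- left_post (a point): top centre of the cover's left black post: round, 16 mm in diameter, at cover x 0, y +94 mm, from the plate up to 67 mm above the desk. The two posts are the only places to push. A steady 1 to 4 N on one post (more for an instant to start it) swings that end ahead while the other stays behind; at about 0.08 rad askew it wedges and all but stops, however hard that post is pushed
- right_post (a point): top centre of the right black post, like the left, at cover x 0, y -94 mm. When the cover has wedged from pushing one post, pushing the other frees it and swings that end ahead in turn, by up to about 30 mm at the post. Touch a post slowly before pushing: a knock gives a brief peak that feels like a jam

How it is judged:
On the way, in this order (a step that is already met when the one before it is completed fails the run):
1. the lens case lies released in the bay (x of lens_case in the frame of organiser between -0.03 and 0.1 m and y of lens_case in the frame of organiser between -0.1 and 0.1 m and z of lens_case in the frame of organiser below 0.012 m and angle between lens_case's own z axis and vertical below 0.2 rad and contact force between the fingers and lens_case below 0.1 N), for 0.2 s.
2. both ends of the cover are within 2 mm of the far wall (x of each of cover_left, cover_right in the frame of organiser above 0.098 m), for 0.2 s.
At the end, for the whole second after the job is handed in: the lens case lies flat on the floor of the bay, and both ends of the cover's front edge are within 2 mm of the far wall, the cover lying in its tracks at rest (all of step 2 and x of lens_case in the frame of organiser between -0.03 and 0.1 m and y of lens_case in the frame of organiser between -0.1 and 0.1 m and z of lens_case in the frame of organiser below 0.012 m and angle between lens_case's own z axis and vertical below 0.2 rad and z of cover in the frame of organiser below 0.03 m and linear speed of cover below 0.01 m/s); the robot touches nothing.
It fails at once if the cover is pushed with more than 20 N (contact force between any of the fingers, the arm and cover above 20 N).
It fails at once if the mug is moved more than 20 mm (distance of mug from where it was at the start of the episode above 0.02 m).
It fails at once if the bottle is moved more than 20 mm (distance of saline from where it was at the start of the episode above 0.02 m).
It also fails if it takes over 72 s, if anything falls off the work surface, if the arm or the gripper's body presses on something with over 40 N, if the wrist force passes 120 N, or if a joint passes its speed limit or range.

## Robot

A 6-joint arm with a two-finger parallel gripper is mounted at the origin on a cart in front of the work surface, level with it; the furniture and walls round the work are solid. World frame = base frame: x ahead of the robot, y to its left, z up, the work surface at z = 0. Lengths are in m, angles in rad, forces in N, time in s.
With the tool pointing down it reaches from about 0.325 to 0.9 m from the base axis. Payload 6.1 kg.
Tool frame: the origin (TCP) lies at the very end of the fingers, on their centre line; the grasp point (between the pads) lies 19 mm behind it (bot.grasp_offset is the distance from the TCP to the grasp point, in m); z points along the fingers, y is the line along which they close (so a half turn about z gives the same grasp; the last joint's range is limited). The gripper opens to 87 mm and grips with 3 to 60 N. Pads are 19 mm wide; open, the fingers measure 117 mm over their backs; the gripper's body (75 mm by 190 mm) begins 51 mm behind the grasp point.
Start: joints at [-1.412, 0.22, 1.526, -0, 1.395, -0.126], TCP at [0.176, -0.6, 0.223] pointing down, gripper open.
Joint ranges: [-2.98, 2.98], [-0.91, 2.08], [0.09, 2.57], [-1.24, 4.39], [0.2, 2.65], [-2.68, 2.68]. Speed limits (rad/s): [2.57, 2.57, 3.01, 3.14, 3.14, 3.14].

## Interface

Orientations are given as a unit quaternion [w, x, y, z].
In Python, from station import bot, eyes gives the robot as it stands.
- The arm moves only by the tool apply_moves, never from a script. Its argument "plan" is one flat list of numbers, 7 for each row, row after row: the shift along the tool's x, y, z in mm, then the turn, a rotation vector about the tool's x, y, z in rad, then the closure, from 0 (fully open) to 1 (shut). In form: [x, y, z, wx, wy, wz, claw, x, y, z, wx, wy, wz, claw, ...]. A call has 1 to 20 rows; each row shifts and turns the commanded pose from where the row before left it, along the tool's axes as they then stand; what a row does not reach is not made up. A row lasts 1/10 s, in which the tool goes at most 50 mm and 8.59 degrees, less where a joint would pass 70% of its speed; a pose out of reach is approached as far as the arm can. A call with a gripper value outside its range is refused whole. The fingers move at their own pace and stop on an object; "force" is the grip in N (left out, the last holds). Time passes only in rows, so rows that do not move let the fingers close. It gives the time, the measured TCP pose, the force, the opening and the grip force at its end, in the units of the state.
- bot.get_state(): the state, without advancing time (a new reading comes with each control period).
- eyes.capture(name): name is "scene" or "side" or "wrist"; returns a dict with "pixels" (384x512x3 uint8, red, green, blue), "fx", "fy", "cx", "cy" (pixels), "eye" and "attitude" of the camera in the world. Camera axes: x right, y up, looking along -z (the intrinsics and any distortion apply to the point x, -y, -z); pixel columns grow to the right and rows downward; lengths in m; the calibration is good to about 2 mm. A picture is of the moment at which its call begins. There is no depth.
- bot.sign_off(): hands the job in; it is judged then, once.
The state is a dict: "time": time; "joint_pos": joint angles; "qvel": joint speeds; "tau": joint torques, N m; "position": TCP position; "orientation": TCP orientation; "ft_force": force on the tool from outside, world axes, zero at the start; "moment": the same for the moment, N m; "finger_gap": opening from 0.0 (shut) to 1.0 (fully open); "grasp_force": force on a finger pad.
Only numpy, scipy, OpenCV 4.12 (cv2) and the standard library are available. Lean on these libraries where they do the work, as an engineer would, in place of code of your own. Each camera call takes 0.05 s, during which the arm holds its last target. There are 200 camera calls.

## Working session

There is one attempt and no reset: what is moved stays moved. The work goes in short steps, Python scripts to look and compute and a tool call to move; the robot and the scene stay as the last step left them, time stands still between calls to the robot, and variables do not carry over. Pictures are saved under pics/ and viewed, at most 10 in all, crops included, and the job is handed in when it is done.

Besides the shell and the picture viewer there is one more tool, called after ">>>" by a JSON object that holds its "name" and its "arguments", one argument or row to a line. apply_moves: Moves the arm, as the interface text tells. Its arguments: {"type":"object","properties":{"plan":{"type":"array","items":{"type":"number"}},"force":{"type":"number"}},"required":["plan"]}

```bash
mkdir -p pics; ls; python3 - <<'E'
from station import bot, eyes
import cv2, numpy as np, pickle
s=bot.get_state(); print(s)
ims=[]
for n in ("scene","side"):
    c=eyes.capture(n); pickle.dump(c,open(f"pics/{n}0.pkl","wb"))
    print({k:v for k,v in c.items() if k!="pixels"})
    cv2.imwrite(f"pics/{n}0.png",c["pixels"][...,::-1])
E
```

```text
pics
{'time': 0.0, 'joint_pos': array([-1.41207151e+00,  2.21223728e-01,  1.52759777e+00, -1.57000239e-05,
        1.39466458e+00, -1.26088862e-01]), 'qvel': array([ 1.25417980e-04, -2.49400619e-04, -1.00901680e-03, -8.99286162e-04,
        1.18994468e-04,  3.13837739e-05]), 'tau': array([ 5.45512103e-04, -4.94611502e+01, -3.87377214e+01,  6.98543340e-02,
        5.69896249e-02, -1.44694009e-04]), 'position': array([ 0.17551341, -0.59922137,  0.22144578]), 'orientation': array([-9.46457993e-04,  9.89876631e-01,  1.41927302e-01, -2.31739355e-05]), 'ft_force': array([0.13593571, 0.81549882, 0.10275069]), 'moment': array([-0.03080344,  0.00315777,  0.01001702]), 'grasp_force': 0.0, 'finger_gap': 1.0006944683570147}
{'fx': 464.9795048156893, 'fy': 464.9795048156893, 'cx': 255.73253111854024, 'cy': 190.1941460267289, 'eye': array([-0.20520023,  1.11151245,  0.68432995]), 'attitude': array([-0.22226609, -0.14266574,  0.51962516,  0.81254782])}
{'fx': 412.72875862393295, 'fy': 412.72875862393295, 'cx': 258.4213579179211, 'cy': 192.67294403870915, 'eye': array([0.45064644, 1.09207677, 0.57818532]), 'attitude': array([-0.02492309, -0.01022677,  0.53952097,  0.84154107])}
```

View pics/scene0.png

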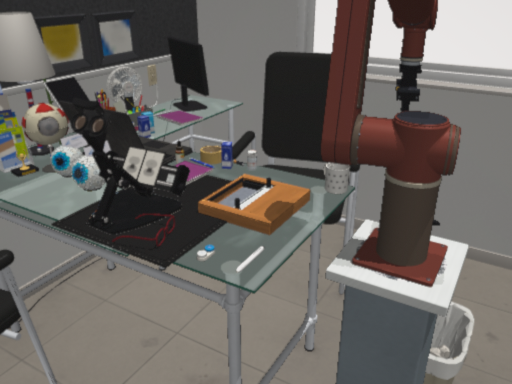

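View pics/side0.png

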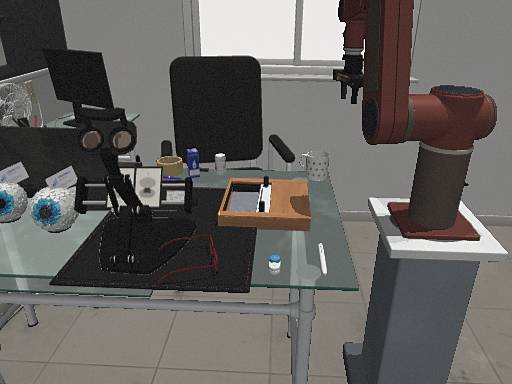

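The scene view shows the organiser around (255,200), its posts at about (237,204) and (268,183), and the lens case at (201,255) white and (209,247) blue. The side view shows the organiser at x 220–310, y 178–230 and the case near (274,262).

```bash
cat > h.py <<'E'
import numpy as np, cv2, pickle
from scipy.spatial.transform import Rotation as R
def rot(q): return R.from_quat([q[1],q[2],q[3],q[0]])
def ray(c,u,v):
    return rot(c["attitude"]).apply([(u-c["cx"])/c["fx"],-(v-c["cy"])/c["fy"],-1.0])
def plane(c,u,v,z):
    d=ray(c,u,v); return c["eye"]+d*(z-c["eye"][2])/d[2]
def proj(c,p):
    q=rot(c["attitude"]).inv().apply(np.asarray(p)-c["eye"])
    return np.array([c["cx"]+c["fx"]*q[0]/-q[2], c["cy"]-c["fy"]*q[1]/-q[2]])
def tri(c1,p1,c2,p2):
    d1,d2=[x/np.linalg.norm(x) for x in (ray(c1,*p1),ray(c2,*p2))]
    A=np.c_[d1,-d2]; t=np.linalg.lstsq(A,c2["eye"]-c1["eye"],rcond=None)[0]
    a=c1["eye"]+t[0]*d1; b=c2["eye"]+t[1]*d2
    return (a+b)/2, np.linalg.norm(a-b)
def blobs(m,mn=5):
    n,l,s,c=cv2.connectedComponentsWithStats(m.astype(np.uint8))
    return [(c[i].round(1).tolist(),s[i].tolist()) for i in range(1,n) if s[i][4]>=mn]
E
python3 - <<'E'
from h import *
a=[pickle.load(open(f"pics/{n}0.pkl","rb")) for n in ("scene","side")]
for c,(x0,y0,x1,y1),nm in ((a[0],(190,165,320,265),"a"),(a[1],(215,170,325,275),"b")):
    p=c["pixels"][y0:y1,x0:x1]
    im=cv2.resize(p,None,fx=5,fy=5,interpolation=cv2.INTER_CUBIC)
    cv2.imwrite(f"pics/z{nm}.png",im[...,::-1])
    h=cv2.cvtColor(p,cv2.COLOR_RGB2HSV)
    blue=(h[...,0]>95)&(h[...,0]<115)&(h[...,1]>140)&(h[...,2]>80)
    print(nm,[( (b[0][0]+x0,b[0][1]+y0),b[1][4]) for b in blobs(blue)])
c=a[0]; print(plane(c,205,252,.018), plane(a[1],274.5,262,.018))
E
```

```text
a [((209.0, 165.4), 5), ((209.2, 247.5), 42)]
b [((274.5, 258.3), 51)]
[0.44701389 0.27537878 0.018     ] [0.45065895 0.26669843 0.018     ]
```

View pics/za.png

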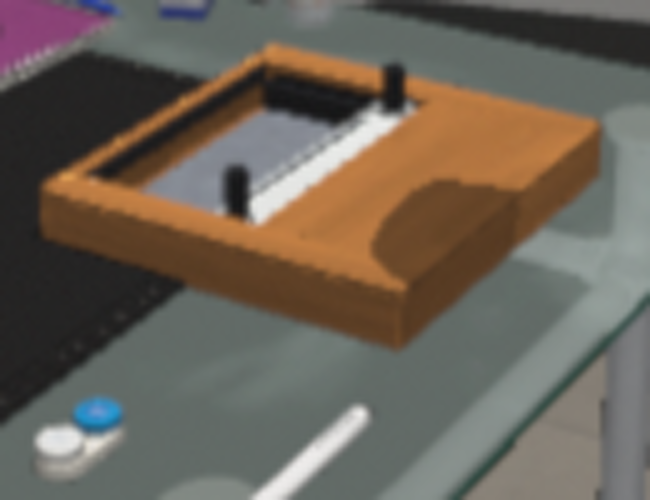

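View pics/zb.png

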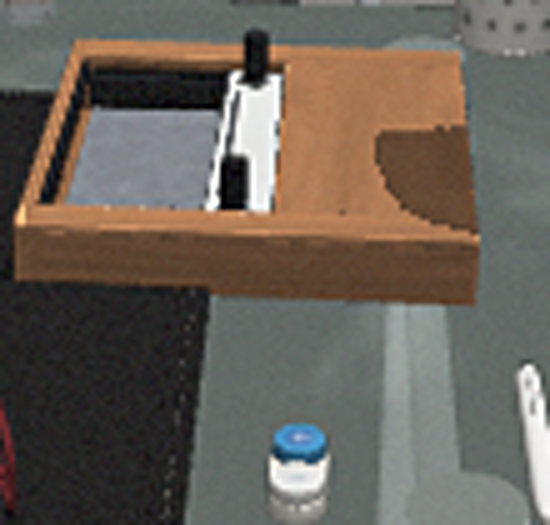

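Crop A shows the organiser's top corners at crop (43,187), (270,45), (600,123) and (405,288), the posts topped at (237,170) and (393,68), and the caps at white (60,440) and blue (98,413). Crop B shows corners at (16,215), (77,42), (460,53) and (478,240), with the case lying end-on at (300,460).

```bash
python3 - <<'E'
from h import *
a=[pickle.load(open(f"pics/{n}0.pkl","rb")) for n in ("scene","side")]
A=lambda u,v:((u+.5)/5-.5+190,(v+.5)/5-.5+165)
B=lambda u,v:((u+.5)/5-.5+215,(v+.5)/5-.5+170)
for n,pa,pb,z in (("FL",(43,187),(16,215),.041),("FR",(270,45),(77,42),.041),("NR",(600,123),(460,53),.041),("NL",(405,288),(478,240),.041),
  ("Lpost",(237,170),(234,158),.067),("Rpost",(393,68),(258,34),.067),("blue",(98,410),(301,438),.018)):
    t,e=tri(a[0],A(*pa),a[1],B(*pb))
    print(n,plane(a[0],*A(*pa),z).round(4),plane(a[1],*B(*pb),z).round(4),t.round(4),round(e,4))
print("white",plane(a[0],*A(60,438),.018).round(4))
E
```

```text
FL [0.6151 0.0803 0.041 ] [0.6143 0.0673 0.041 ] [0.6114 0.0843 0.0468] 0.0057
FR [ 0.6145 -0.1866  0.041 ] [ 0.6093 -0.1865  0.041 ] [ 0.608  -0.1764  0.0457] 0.0008
NR [ 0.3552 -0.1843  0.041 ] [ 0.3519 -0.187   0.041 ] [ 0.3525 -0.1782  0.0444] 0.0006
NL [0.3565 0.0801 0.041 ] [0.356  0.0787 0.041 ] [0.3561 0.0807 0.0417] 0.0006
Lpost [0.4943 0.0431 0.067 ] [0.4931 0.0385 0.067 ] [0.4927 0.0453 0.0693] 0.0018
Rpost [ 0.4891 -0.1422  0.067 ] [ 0.4862 -0.1469  0.067 ] [ 0.4858 -0.1362  0.0707] 0.0013
blue [0.4533 0.2477 0.018 ] [0.4503 0.2462 0.018 ] [0.4503 0.2516 0.0213] 0.0004
white [0.4542 0.2808 0.018 ]
```

>>> {"name": "apply_moves", "arguments": {
  "plan": [0,0,0,0,0,-0.13,0,0,0,0,0,0,-0.13,0,0,0,0,0,0,-0.13,0,0,0,0,0,0,-0.13,0,0,0,0,0,0,-0.13,0,0,0,0,0,0,-0.13,0,0,0,0,0,0,-0.13,0,0,0,0,0,0,-0.13,0,0,0,0,0,0,-0.13,0,0,0,0,0,0,-0.116,0,30,25,0,0,0,0,0,30,25,0,0,0,0,0,30,25,0,0,0,0,0,30,25,0,0,0,0,0,30,25,0,0,0,0,0,30,25,0,0,0,0,0,30,25,0,0,0,0,0,30,25,0,0,0,0,0,30,25,0,0,0,0,0,30,25,0,0,0,0,0]
}}

```text
time: 2.1
position: [0.4262, -0.2983, 0.2222]
orientation: [-0.0, 0.707, 0.707, -0.0]
ft_force: [0.0, -0.4, -0.8]
finger_gap: 0.997
grasp_force: 0.0
```

>>> {"name": "apply_moves", "arguments": {
  "plan": [40,2,0,0,0,0,0,40,2,0,0,0,0,0,40,2,0,0,0,0,0,40,2,0,0,0,0,0,40,2,0,0,0,0,0,40,2,0,0,0,0,0,40,2,0,0,0,0,0,40,2,0,0,0,0,0,40,2,0,0,0,0,0,40,2,0,0,0,0,0,40,2,10,0,0,0,0,40,2,20,0,0,0,0,40,2,20,0,0,0,0,40,0,20,0,0,0,0,0,0,20,0,0,0,0,0,0,0,0,0,0,0]
}}

```text
time: 3.7
position: [0.4486, 0.2602, 0.1289]
orientation: [-0.001, 0.706, 0.708, -0.003]
ft_force: [-0.3, -0.7, -0.7]
finger_gap: 1.0
grasp_force: 0.0
```

```bash
python3 - <<'E'
from h import *
from station import bot, eyes
c=eyes.capture("wrist"); pickle.dump(c,open("pics/w1.pkl","wb"))
cv2.imwrite("pics/w1.png",c["pixels"][...,::-1]); print(c["eye"],c["attitude"],c["fx"])
p=c["pixels"]; h=cv2.cvtColor(p,cv2.COLOR_RGB2HSV)
blue=(h[...,0]>95)&(h[...,0]<115)&(h[...,1]>140)&(h[...,2]>80)
for b in blobs(blue,60): print(b,plane(c,*b[0],.018).round(4))
E
```

```text
[0.44819257 0.32647465 0.29028078] [ 0.99255469 -0.12172401  0.00398498  0.00160575] 329.52084723887555
([260.7, 199.2], [247, 185, 29, 29, 555]) [0.4503 0.2492 0.018 ]
```

View pics/w1.png

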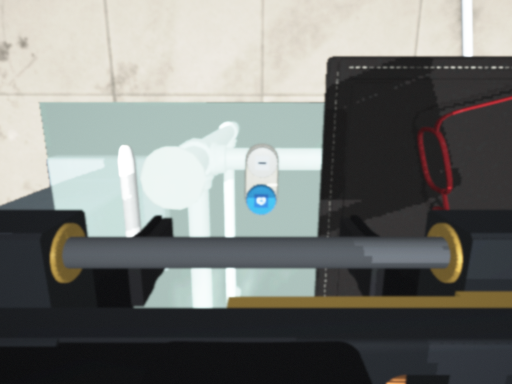

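The wrist view shows the case at columns 246–277, with its blue cap at (261,199) and white cap at about (262,161), aligned with world y.

```bash
python3 - <<'E'
from h import *
c=pickle.load(open("pics/w1.pkl","rb"))
for u,v in ((262,161),(261,145),(261,214)): print(plane(c,u,v,.018).round(4))
p=c["pixels"]; 
for v in (165,172,180): print(v,np.where(p[v,235:290].mean(1)>195)[0][[0,-1]]+235, plane(c,261,v,.01).round(4))
E
```

```text
[0.4512 0.2823 0.018 ]
[0.4503 0.2956 0.018 ]
[0.4506 0.2358 0.018 ]
165 [235 289] [0.4504 0.2775 0.01  ]
172 [246 277] [0.4505 0.2714 0.01  ]
180 [235 276] [0.4505 0.2643 0.01  ]
```

>>> {"name": "apply_moves", "arguments": {
  "plan": [5,2,20,0,0,0,0,0,0,20,0,0,0,0,0,0,20,0,0,0,0,0,0,20,0,0,0,0,0,0,20,0,0,0,0,0,0,15,0,0,0,0,0,0,8,0,0,0,0,0,0,0,0,0,0,0,0,0,0,0,0,0,0.75,0,0,0,0,0,0,0.75,0,0,0,0,0,0,0.75,0,0,0,0,0,0,0.75,0,0,0,0,0,0,0.75,0,0,0,0,0,0,0.75,0,0,0,0,0,0,0.75,0,0,0,0,0,0,0.75],
  "force": 12
}}

```text
time: 5.35
position: [0.4536, 0.2652, 0.0095]
orientation: [-0.0, 0.707, 0.707, -0.0]
ft_force: [0.4, 0.2, 0.5]
finger_gap: 0.359
grasp_force: 0.0
```

>>> {"name": "apply_moves", "arguments": {
  "plan": [0,0,5,0,0,0,0.6,0,0,0,0,0,0,0.6,0,0,0,0,0,0,0.75,0,0,0,0,0,0,0.75,0,0,0,0,0,0,0.75,0,0,0,0,0,0,0.75,0,0,0,0,0,0,0.75],
  "force": 12
}}

```text
time: 6.05
position: [0.4536, 0.2652, 0.0046]
orientation: [0.0, 0.707, 0.707, 0.0]
ft_force: [0.3, -0.1, -0.4]
finger_gap: 0.32
grasp_force: 11.7
```

>>> {"name": "apply_moves", "arguments": {
  "plan": [0,0,-20,0,0,0,0.75,0,0,-30,0,0,0,0.75,0,0,-30,0,0,0,0.75,0,0,-30,0,0,0,0.75,-35,11,0,0,0,0,0.75,-35,11,0,0,0,0,0.75,-35,11,0,0,0,0,0.75,-35,11,0,0,0,0,0.75,-35,11,0,0,0,0,0.75,-35,11,0,0,0,0,0.75,-35,11,0,0,0,0,0.75,-35,11,0,0,0,0,0.75,-35,11,0,0,0,0,0.75,-3,3,0,0,0,0,0.75,0,0,0,0,0,0,0.75,0,0,0,0,0,0,0.75]
}}

```text
time: 7.65
position: [0.5551, -0.052, 0.1142]
orientation: [-0.001, 0.707, 0.707, -0.0]
ft_force: [-0.0, 0.7, -0.9]
finger_gap: 0.319
grasp_force: 11.7
```

```bash
python3 - <<'E'
from h import *
from station import bot, eyes
s=bot.get_state(); print(s["position"],s["finger_gap"],s["grasp_force"])
ims=[]
for n,b in (("side",(190,130,350,250)),("wrist",(0,0,512,384))):
    c=eyes.capture(n); pickle.dump(c,open(f"pics/{n}2.pkl","wb"))
    p=c["pixels"][b[1]:b[3],b[0]:b[2]]
    ims.append(cv2.resize(p,(400,300)))
cv2.imwrite("pics/v2.png",np.hstack(ims)[...,::-1])
E
```

```text
[ 0.55510911 -0.05198701  0.11423156] 0.3188410942561681 11.658868070226163
```

View pics/v2.png

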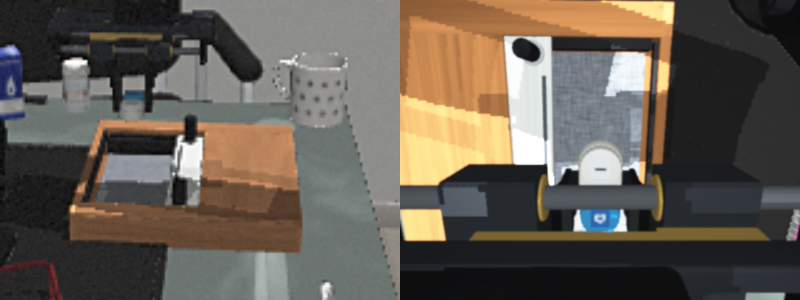

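The wrist view shows the held case centred between the cover's edge (panel column 552) and the bumper (about 655). The left post is at panel (524,48).

```bash
python3 - <<'E'
from h import *
c=pickle.load(open("pics/wrist2.pkl","rb"))
f=lambda u,v:((u-400)*1.28,v*1.28)
for n,q,z in (("covfront top",(552,40),.033),("covfront low",(550,160),.033),("bump top",(654,45),.041),("bump low",(654,160),.041),("hood edge top",(505,40),.041),("hood low",(514,180),.041),("wall outer top",(675,5),.041),("wall outer low",(668,150),.041),("post",(524,47),.067)): print(n,plane(c,*f(*q),z).round(4))
E
```

```text
covfront top [0.511  0.0517 0.033 ]
covfront low [ 0.5042 -0.0586  0.033 ]
bump top [0.5995 0.0465 0.041 ]
bump low [ 0.6048 -0.056   0.041 ]
hood edge top [0.4723 0.0505 0.041 ]
hood low [ 0.47   -0.0765  0.041 ]
wall outer top [0.6153 0.0776 0.041 ]
wall outer low [ 0.6174 -0.0462  0.041 ]
post [0.4954 0.0415 0.067 ]
```

>>> {"name": "apply_moves", "arguments": {
  "plan": [0,0,20,0,0,0,0.75,0,0,20,0,0,0,0.75,0,0,20,0,0,0,0.75,0,0,15,0,0,0,0.75,0,0,10,0,0,0,0.75,0,0,8,0,0,0,0.75,0,0,4,0,0,0,0.75,0,0,3,0,0,0,0.75,0,0,1,0,0,0,0.75,0,0,0,0,0,0,0.75,0,0,0,0,0,0,0.75]
}}

```text
time: 8.85
position: [0.556, -0.053, 0.014]
orientation: [0.0, 0.707, 0.707, 0.0]
ft_force: [1.0, -1.0, 0.4]
finger_gap: 0.324
grasp_force: 11.7
```

Lower 2 mm more, open slightly (to about 45 mm), then lift.

>>> {"name": "apply_moves", "arguments": {
  "plan": [0,0,1,0,0,0,0.75,0,0,1,0,0,0,0.75,0,0,0,0,0,0,0.75,0,0,0,0,0,0,0.5,0,0,0,0,0,0,0.5,0,0,0,0,0,0,0.5,0,0,0,0,0,0,0.5,0,0,-10,0,0,0,0.5,0,0,-20,0,0,0,0.5,0,0,-30,0,0,0,0.5,0,0,-20,0,0,0,0.5,0,0,0,0,0,0,0.5]
}}

```text
time: 10.05
position: [0.5586, -0.0535, 0.096]
orientation: [0.003, 0.707, 0.707, 0.002]
ft_force: [0.8, 0.4, 0.5]
finger_gap: 0.5
grasp_force: 0.0
```

```bash
python3 - <<'E'
from h import *
from station import bot, eyes
s=bot.get_state(); print(s["position"],s["finger_gap"],s["ft_force"])
ims=[]
for n,b in (("side",(210,150,330,240)),("wrist",(0,0,512,384))):
    c=eyes.capture(n); pickle.dump(c,open(f"pics/{n}3.pkl","wb"))
    p=c["pixels"][b[1]:b[3],b[0]:b[2]]
    ims.append(cv2.resize(p,(400,300)))
cv2.imwrite("pics/v3.png",np.hstack(ims)[...,::-1])
E
```

```text
[ 0.55856831 -0.05347972  0.09599055] 0.5001004726194458 [0.76661899 0.38271449 0.47496023]
```

View pics/v3.png

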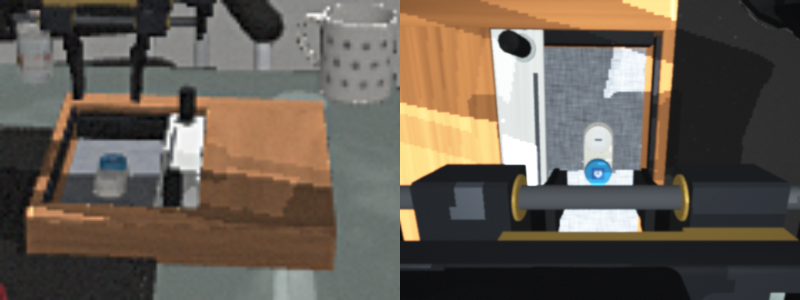

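The case lies flat and released on the felt, with its blue cap at panel (598,172) on the right and its body above it. Next is the move behind the right post.

>>> {"name": "apply_moves", "arguments": {
  "plan": [-15,-20,0,0,0,0,1,-15,-20,0,0,0,0,1,-15,-20,0,0,0,0,1,-15,-20,0,0,0,0,1,-15,-20,0,0,0,0,1,-15,-19,0,0,0,0,1,0,0,15,0,0,0,1,0,0,15,0,0,0,1,0,0,12,0,0,0,1,0,0,4,0,0,0,1,0,0,0,0,0,0,1,0,0,0,0,0,0,1]
}}

```text
time: 11.35
position: [0.4368, -0.1427, 0.0456]
orientation: [-0.0, 0.707, 0.707, -0.0]
ft_force: [-0.6, 0.8, 0.2]
finger_gap: 0.011
grasp_force: 0.0
```

```bash
python3 - <<'E'
from h import *
from station import bot, eyes
for n in ("side","scene"):
    c=eyes.capture(n); pickle.dump(c,open(f"pics/{n}4.pkl","wb"))
    l=[proj(c,(x,-.147,.067)) for x in (.44,.487)]; print(n,l)
    u,v=map(int,l[1]); p=c["pixels"][v-30:v+30,u-40:u+40]
    cv2.imwrite(f"pics/{n}4.png",cv2.resize(p,(400,300),interpolation=cv2.INTER_CUBIC)[...,::-1]); print(u-40,v-30)
cv2.imwrite("pics/v4.png",np.hstack([cv2.imread("pics/side4.png"),cv2.imread("pics/scene4.png")]))
E
```

```text
side [array([280.43257397, 176.80801891]), array([265.93900189, 176.38493955])]
225 146
scene [array([281.8476809 , 180.69103345]), array([269.44586393, 177.84438235])]
229 147
```

View pics/v4.png

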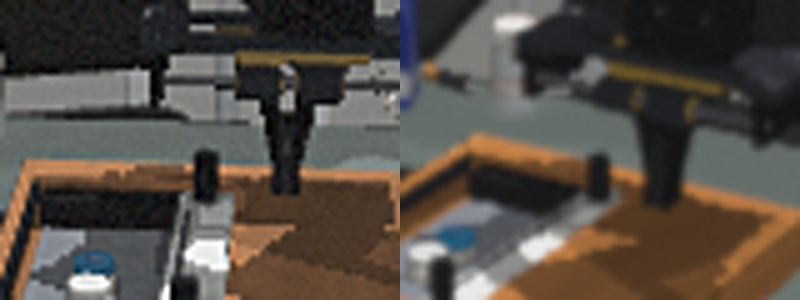

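The tip stands behind the right post with free space between them (finger at panel column 287, post at 205 in the side view). I'll creep up to it.

>>> {"name": "apply_moves", "arguments": {
  "plan": [-2,4,-1,0,0,0,1,0,4,0,0,0,0,1,0,4,0,0,0,0,1,0,2,0,0,0,0,1,0,2,0,0,0,0,1,0,2,0,0,0,0,1,0,2,0,0,0,0,1,0,1,0,0,0,0,1,0,1,0,0,0,0,1,0,1,0,0,0,0,1]
}}

```text
time: 12.45
position: [0.4596, -0.1448, 0.0465]
orientation: [-0.0, 0.707, 0.707, -0.0]
ft_force: [0.3, 0.2, -0.5]
finger_gap: 0.003
grasp_force: 0.0
```

>>> {"name": "apply_moves", "arguments": {
  "plan": [0,1,0,0,0,0,1,0,1,0,0,0,0,1,0,1,0,0,0,0,1,0,1,0,0,0,0,1,0,1,0,0,0,0,1,0,1,0,0,0,0,1,0,1,0,0,0,0,1,0,1,0,0,0,0,1]
}}

```text
time: 13.25
position: [0.4677, -0.1448, 0.0466]
orientation: [0.0, 0.707, 0.707, 0.0]
ft_force: [-1.0, -0.3, -0.6]
finger_gap: 0.006
grasp_force: 0.0
```

>>> {"name": "apply_moves", "arguments": {
  "plan": [0,1,0,0,0,0,1,0,1,0,0,0,0,1,0,1,0,0,0,0,1,0,1,0,0,0,0,1]
}}

```text
time: 13.65
position: [0.4717, -0.1448, 0.0465]
orientation: [0.0, 0.707, 0.707, -0.0]
ft_force: [0.7, -0.2, -0.2]
finger_gap: 0.007
grasp_force: 0.0
```

```bash
cat > look.py <<'E'
from h import *
from station import bot, eyes
# posts: dark blobs near predicted places in wrist/side/scene
def posts(save=None):
    s=bot.get_state(); out=[s["position"].round(4),s["ft_force"].round(1)]
    print(*out)
    return s
posts()
E
python3 look.py
```

```text
[ 0.4717 -0.1448  0.0465] [ 0.7 -0.2 -0.2]
```

>>> {"name": "apply_moves", "arguments": {
  "plan": [0,1,0,0,0,0,1,0,1,0,0,0,0,1,0,1,0,0,0,0,1]
}}

```text
time: 13.95
position: [0.4741, -0.1447, 0.0464]
orientation: [-0.001, 0.707, 0.707, -0.0]
ft_force: [-4.0, 0.5, 2.8]
finger_gap: 0.004
grasp_force: 1.7
```

>>> {"name": "apply_moves", "arguments": {
  "plan": [0,1,0,0,0,0,1,0,1,0,0,0,0,1,0,1,0,0,0,0,1]
}}

```text
time: 14.25
position: [0.4776, -0.1447, 0.0464]
orientation: [-0.0, 0.707, 0.707, 0.0]
ft_force: [-2.8, 0.9, 1.0]
finger_gap: 0.008
grasp_force: 1.3
```

>>> {"name": "apply_moves", "arguments": {
  "plan": [0,1,0,0,0,0,1,0,1,0,0,0,0,1,0,1,0,0,0,0,1,0,1,0,0,0,0,1,0,1,0,0,0,0,1,0,1,0,0,0,0,1]
}}

```text
time: 14.85
position: [0.4837, -0.1448, 0.0465]
orientation: [0.0, 0.707, 0.707, 0.0]
ft_force: [-1.4, -1.0, -1.1]
finger_gap: 0.005
grasp_force: 0.8
```

>>> {"name": "apply_moves", "arguments": {
  "plan": [0,1,0,0,0,0,1,0,1,0,0,0,0,1,0,1,0,0,0,0,1,0,1,0,0,0,0,1]
}}

```text
time: 15.25
position: [0.4877, -0.1448, 0.0465]
orientation: [0.0, 0.707, 0.707, 0.0]
ft_force: [-0.7, 0.3, -1.8]
finger_gap: 0.006
grasp_force: 0.7
```

>>> {"name": "apply_moves", "arguments": {
  "plan": [0,1,0,0,0,0,1,0,1,0,0,0,0,1,0,1,0,0,0,0,1,0,1,0,0,0,0,1]
}}

```text
time: 15.65
position: [0.4917, -0.1448, 0.0465]
orientation: [-0.0, 0.707, 0.707, 0.0]
ft_force: [-0.7, 1.0, -0.4]
finger_gap: 0.009
grasp_force: 0.7
```

>>> {"name": "apply_moves", "arguments": {
  "plan": [0,-15,0,0,0,0,1,0,-15,0,0,0,0,1,36,0,0,0,0,0,1,40,0,0,0,0,0,1,40,0,0,0,0,0,1,40,0,0,0,0,0,1,30,0,0,0,0,0,1,0,2,0,0,0,0,1,0,2,0,0,0,0,1,0,2,0,0,0,0,1,0,1,0,0,0,0,1]
}}

```text
time: 16.75
position: [0.4693, 0.0401, 0.0467]
orientation: [0.0, 0.708, 0.707, 0.0]
ft_force: [0.2, -0.0, -0.1]
finger_gap: 0.004
grasp_force: 0.0
```

>>> {"name": "apply_moves", "arguments": {
  "plan": [0,1,0,0,0,0,1,0,1,0,0,0,0,1,0,1,0,0,0,0,1,0,1,0,0,0,0,1]
}}

```text
time: 17.15
position: [0.4726, 0.041, 0.0465]
orientation: [-0.0, 0.707, 0.707, -0.0]
ft_force: [-0.7, -0.5, -0.6]
finger_gap: 0.006
grasp_force: 0.0
```

>>> {"name": "apply_moves", "arguments": {
  "plan": [0,1,0,0,0,0,1,0,1,0,0,0,0,1,0,1,0,0,0,0,1,0,1,0,0,0,0,1]
}}

```text
time: 17.55
position: [0.4767, 0.0412, 0.0465]
orientation: [-0.0, 0.707, 0.707, 0.0]
ft_force: [-0.0, -0.2, 0.5]
finger_gap: 0.007
grasp_force: 0.0
```

>>> {"name": "apply_moves", "arguments": {
  "plan": [0,1,0,0,0,0,1,0,1,0,0,0,0,1,0,1,0,0,0,0,1,0,1,0,0,0,0,1]
}}

```text
time: 17.95
position: [0.4807, 0.0412, 0.0466]
orientation: [0.0, 0.707, 0.707, 0.0]
ft_force: [-0.2, -0.2, 0.5]
finger_gap: 0.007
grasp_force: 0.0
```

>>> {"name": "apply_moves", "arguments": {
  "plan": [0,1,0,0,0,0,1,0,1,0,0,0,0,1,0,1,0,0,0,0,1,0,1,0,0,0,0,1]
}}

```text
time: 18.35
position: [0.4844, 0.0412, 0.0464]
orientation: [-0.0, 0.707, 0.707, -0.0]
ft_force: [-2.9, -0.7, 0.2]
finger_gap: 0.006
grasp_force: 1.3
```

>>> {"name": "apply_moves", "arguments": {
  "plan": [0,1,0,0,0,0,1,0,1,0,0,0,0,1,0,1,0,0,0,0,1,0,1,0,0,0,0,1]
}}

```text
time: 18.75
position: [0.4887, 0.0412, 0.0465]
orientation: [0.0, 0.707, 0.707, 0.0]
ft_force: [-1.1, -0.0, -1.2]
finger_gap: 0.005
grasp_force: 0.7
```

>>> {"name": "apply_moves", "arguments": {
  "plan": [0,1,0,0,0,0,1,0,1,0,0,0,0,1,0,1,0,0,0,0,1,0,1,0,0,0,0,1]
}}

```text
time: 19.15
position: [0.4927, 0.0412, 0.0465]
orientation: [0.0, 0.707, 0.707, 0.0]
ft_force: [-1.5, 0.9, -1.1]
finger_gap: 0.004
grasp_force: 0.7
```

>>> {"name": "apply_moves", "arguments": {
  "plan": [0,1,0,0,0,0,1,0,1,0,0,0,0,1,0,1,0,0,0,0,1,0,1,0,0,0,0,1,0,1,0,0,0,0,1]
}}

```text
time: 19.65
position: [0.4977, 0.0412, 0.0466]
orientation: [0.0, 0.707, 0.707, 0.0]
ft_force: [-0.8, -0.8, -0.3]
finger_gap: 0.007
grasp_force: 0.7
```

>>> {"name": "apply_moves", "arguments": {
  "plan": [0,1,0,0,0,0,1,0,1,0,0,0,0,1,0,1,0,0,0,0,1,0,1,0,0,0,0,1]
}}

```text
time: 20.05
position: [0.5017, 0.0412, 0.0466]
orientation: [0.0, 0.707, 0.707, -0.0]
ft_force: [-1.1, -0.1, -0.3]
finger_gap: 0.004
grasp_force: 0.7
```

>>> {"name": "apply_moves", "arguments": {
  "plan": [0,-14,0,0,0,0,1,-36,0,0,0,0,0,1,-40,0,0,0,0,0,1,-40,0,0,0,0,0,1,-40,0,0,0,0,0,1,-30,0,0,0,0,0,1,0,0,0,0,0,0,1,0,1,0,0,0,0,1,0,1,0,0,0,0,1]
}}

```text
time: 20.95
position: [0.4898, -0.144, 0.0465]
orientation: [-0.0, 0.707, 0.707, 0.0]
ft_force: [-0.2, 1.0, -0.7]
finger_gap: 0.002
grasp_force: 0.0
```

>>> {"name": "apply_moves", "arguments": {
  "plan": [0,1,0,0,0,0,1,0,1,0,0,0,0,1,0,1,0,0,0,0,1,0,1,0,0,0,0,1]
}}

```text
time: 21.35
position: [0.4938, -0.1444, 0.0466]
orientation: [0.0, 0.707, 0.707, 0.0]
ft_force: [0.3, -0.5, 0.1]
finger_gap: 0.003
grasp_force: 0.0
```

>>> {"name": "apply_moves", "arguments": {
  "plan": [0,1,0,0,0,0,1,0,1,0,0,0,0,1,0,1,0,0,0,0,1,0,1,0,0,0,0,1]
}}

```text
time: 21.75
position: [0.4969, -0.1447, 0.0464]
orientation: [-0.001, 0.707, 0.707, -0.001]
ft_force: [-4.2, 0.1, 2.6]
finger_gap: 0.004
grasp_force: 1.9
```

>>> {"name": "apply_moves", "arguments": {
  "plan": [0,1,0,0,0,0,1,0,1,0,0,0,0,1,0,1,0,0,0,0,1,0,1,0,0,0,0,1,0,1,0,0,0,0,1]
}}

```text
time: 22.25
position: [0.5027, -0.1448, 0.0464]
orientation: [-0.0, 0.707, 0.707, 0.0]
ft_force: [-2.4, 0.1, -0.1]
finger_gap: 0.008
grasp_force: 1.1
```

>>> {"name": "apply_moves", "arguments": {
  "plan": [0,1.2,0,0,0,0,1,0,1.2,0,0,0,0,1,0,1.2,0,0,0,0,1,0,1.2,0,0,0,0,1,0,1.2,0,0,0,0,1]
}}

```text
time: 22.75
position: [0.5087, -0.1448, 0.0465]
orientation: [0.0, 0.707, 0.707, 0.0]
ft_force: [-1.7, 0.4, -0.2]
finger_gap: 0.005
grasp_force: 0.7
```

>>> {"name": "apply_moves", "arguments": {
  "plan": [0,1.2,0,0,0,0,1,0,1.2,0,0,0,0,1,0,1.2,0,0,0,0,1,0,1.2,0,0,0,0,1]
}}

```text
time: 23.15
position: [0.5135, -0.1448, 0.0465]
orientation: [0.0, 0.707, 0.707, 0.0]
ft_force: [-1.3, -0.6, -0.5]
finger_gap: 0.009
grasp_force: 0.7
```

>>> {"name": "apply_moves", "arguments": {
  "plan": [0,1,0,0,0,0,1,0,1,0,0,0,0,1]
}}

```text
time: 23.35
position: [0.5155, -0.1448, 0.0465]
orientation: [-0.0, 0.707, 0.707, -0.0]
ft_force: [-1.1, -0.2, -0.8]
finger_gap: 0.004
grasp_force: 0.7
```

>>> {"name": "apply_moves", "arguments": {
  "plan": [0,-16,0,0,0,0,1,36,0,0,0,0,0,1,40,0,0,0,0,0,1,40,0,0,0,0,0,1,40,0,0,0,0,0,1,30,0,0,0,0,0,1,0,0,0,0,0,0,1,0,1,0,0,0,0,1,0,1,0,0,0,0,1]
}}

```text
time: 24.25
position: [0.502, 0.0404, 0.0468]
orientation: [0.0, 0.707, 0.707, 0.0]
ft_force: [-0.2, -0.7, -0.6]
finger_gap: 0.003
grasp_force: 0.0
```

>>> {"name": "apply_moves", "arguments": {
  "plan": [0,1,0,0,0,0,1,0,1,0,0,0,0,1,0,1,0,0,0,0,1,0,1,0,0,0,0,1]
}}

```text
time: 24.65
position: [0.5055, 0.0407, 0.0465]
orientation: [-0.0, 0.707, 0.707, -0.0]
ft_force: [0.1, 1.1, 1.2]
finger_gap: 0.003
grasp_force: 0.0
```

>>> {"name": "apply_moves", "arguments": {
  "plan": [0,1,0,0,0,0,1,0,1,0,0,0,0,1,0,1,0,0,0,0,1,0,1,0,0,0,0,1]
}}

```text
time: 25.05
position: [0.5092, 0.0412, 0.0464]
orientation: [-0.0, 0.707, 0.707, -0.0]
ft_force: [-1.9, -0.5, 0.8]
finger_gap: 0.007
grasp_force: 1.2
```

>>> {"name": "apply_moves", "arguments": {
  "plan": [0,1,0,0,0,0,1,0,1,0,0,0,0,1,0,1,0,0,0,0,1,0,1,0,0,0,0,1,0,1,0,0,0,0,1]
}}

```text
time: 25.55
position: [0.5145, 0.0412, 0.0465]
orientation: [-0.0, 0.707, 0.707, 0.0]
ft_force: [-1.0, -0.6, -0.6]
finger_gap: 0.005
grasp_force: 0.7
```

>>> {"name": "apply_moves", "arguments": {
  "plan": [0,1.2,0,0,0,0,1,0,1.2,0,0,0,0,1,0,1.2,0,0,0,0,1,0,1.2,0,0,0,0,1,0,1.2,0,0,0,0,1,0,1.2,0,0,0,0,1]
}}

```text
time: 26.15
position: [0.5217, 0.0412, 0.0465]
orientation: [-0.0, 0.707, 0.707, -0.0]
ft_force: [-0.8, 0.2, 0.1]
finger_gap: 0.005
grasp_force: 0.6
```

>>> {"name": "apply_moves", "arguments": {
  "plan": [0,1.2,0,0,0,0,1,0,1.2,0,0,0,0,1,0,1.2,0,0,0,0,1,0,1.2,0,0,0,0,1]
}}

```text
time: 26.55
position: [0.5263, 0.0411, 0.0465]
orientation: [-0.0, 0.707, 0.707, -0.0]
ft_force: [-2.9, -1.5, 0.1]
finger_gap: 0.008
grasp_force: 1.6
```

>>> {"name": "apply_moves", "arguments": {
  "plan": [0,1.2,0,0,0,0,1,0,1.2,0,0,0,0,1,0,1.2,0,0,0,0,1]
}}

```text
time: 26.85
position: [0.5292, 0.0408, 0.0464]
orientation: [-0.001, 0.707, 0.707, -0.001]
ft_force: [-7.0, -2.6, 2.7]
finger_gap: 0.003
grasp_force: 3.1
```

>>> {"name": "apply_moves", "arguments": {
  "plan": [0,-18,0,0,0,0,1,-36,0,0,0,0,0,1,-40,0,0,0,0,0,1,-40,0,0,0,0,0,1,-40,0,0,0,0,0,1,-30,0,0,0,0,0,1,0,0,0,0,0,0,1,0,1,0,0,0,0,1,0,1,0,0,0,0,1]
}}

```text
time: 27.75
position: [0.5143, -0.144, 0.0466]
orientation: [0.0, 0.707, 0.707, 0.0]
ft_force: [-0.7, 0.0, 0.0]
finger_gap: 0.006
grasp_force: 0.0
```

>>> {"name": "apply_moves", "arguments": {
  "plan": [0,1,0,0,0,0,1,0,1,0,0,0,0,1,0,1,0,0,0,0,1,0,1,0,0,0,0,1]
}}

```text
time: 28.15
position: [0.5182, -0.1444, 0.0466]
orientation: [0.0, 0.707, 0.707, 0.0]
ft_force: [-0.4, -0.3, 0.4]
finger_gap: 0.006
grasp_force: 0.0
```

>>> {"name": "apply_moves", "arguments": {
  "plan": [0,1,0,0,0,0,1,0,1,0,0,0,0,1,0,1,0,0,0,0,1,0,1,0,0,0,0,1]
}}

```text
time: 28.55
position: [0.5218, -0.1448, 0.0465]
orientation: [-0.0, 0.707, 0.707, -0.0]
ft_force: [-3.4, -0.1, 1.9]
finger_gap: 0.008
grasp_force: 1.5
```

>>> {"name": "apply_moves", "arguments": {
  "plan": [0,1,0,0,0,0,1,0,1,0,0,0,0,1,0,1,0,0,0,0,1,0,1,0,0,0,0,1]
}}

```text
time: 28.95
position: [0.5258, -0.1447, 0.0464]
orientation: [-0.0, 0.707, 0.707, -0.0]
ft_force: [-2.1, 0.9, 2.1]
finger_gap: 0.004
grasp_force: 1.5
```

>>> {"name": "apply_moves", "arguments": {
  "plan": [0,1.2,0,0,0,0,1,0,1.2,0,0,0,0,1,0,1.2,0,0,0,0,1,0,1.2,0,0,0,0,1]
}}

```text
time: 29.35
position: [0.5309, -0.1448, 0.0465]
orientation: [0.0, 0.707, 0.707, 0.0]
ft_force: [-3.1, 0.6, 1.1]
finger_gap: 0.001
grasp_force: 1.2
```

>>> {"name": "apply_moves", "arguments": {
  "plan": [0,1.2,0,0,0,0,1,0,1.2,0,0,0,0,1,0,1.2,0,0,0,0,1,0,1.2,0,0,0,0,1]
}}

```text
time: 29.75
position: [0.5357, -0.1448, 0.0465]
orientation: [0.0, 0.707, 0.707, 0.0]
ft_force: [-2.2, 0.1, -1.1]
finger_gap: 0.005
grasp_force: 0.9
```

>>> {"name": "apply_moves", "arguments": {
  "plan": [0,1.2,0,0,0,0,1,0,1.2,0,0,0,0,1,0,1.2,0,0,0,0,1,0,1.2,0,0,0,0,1]
}}

```text
time: 30.15
position: [0.5405, -0.1448, 0.0465]
orientation: [0.0, 0.707, 0.707, 0.0]
ft_force: [-1.0, -0.2, -0.2]
finger_gap: 0.009
grasp_force: 0.8
```

>>> {"name": "apply_moves", "arguments": {
  "plan": [0,1.2,0,0,0,0,1,0,1.2,0,0,0,0,1,0,1.2,0,0,0,0,1,0,1.2,0,0,0,0,1]
}}

```text
time: 30.55
position: [0.5453, -0.1448, 0.0465]
orientation: [0.0, 0.707, 0.707, -0.0]
ft_force: [-0.9, 0.2, -1.1]
finger_gap: 0.007
grasp_force: 0.7
```

>>> {"name": "apply_moves", "arguments": {
  "plan": [0,-19,0,0,0,0,1,36,0,0,0,0,0,1,40,0,0,0,0,0,1,40,0,0,0,0,0,1,40,0,0,0,0,0,1,30,0,0,0,0,0,1,0,0,0,0,0,0,1,0,1,0,0,0,0,1,0,1,0,0,0,0,1]
}}

```text
time: 31.45
position: [0.5288, 0.0404, 0.0468]
orientation: [0.0, 0.707, 0.707, 0.0]
ft_force: [-0.3, 0.4, -0.5]
finger_gap: 0.007
grasp_force: 0.0
```

>>> {"name": "apply_moves", "arguments": {
  "plan": [0,1,0,0,0,0,1,0,1,0,0,0,0,1,0,1,0,0,0,0,1,0,1,0,0,0,0,1]
}}

```text
time: 31.85
position: [0.5323, 0.0407, 0.0465]
orientation: [-0.0, 0.707, 0.707, -0.0]
ft_force: [0.5, 0.6, 0.2]
finger_gap: 0.001
grasp_force: 0.0
```

>>> {"name": "apply_moves", "arguments": {
  "plan": [0,1,0,0,0,0,1,0,1,0,0,0,0,1,0,1,0,0,0,0,1,0,1,0,0,0,0,1]
}}

```text
time: 32.25
position: [0.5355, 0.0412, 0.0464]
orientation: [-0.001, 0.707, 0.707, -0.001]
ft_force: [-3.3, -1.2, 1.6]
finger_gap: 0.005
grasp_force: 1.6
```

>>> {"name": "apply_moves", "arguments": {
  "plan": [0,1,0,0,0,0,1,0,1,0,0,0,0,1,0,1,0,0,0,0,1,0,1,0,0,0,0,1]
}}

```text
time: 32.65
position: [0.5403, 0.0412, 0.0464]
orientation: [-0.0, 0.707, 0.707, 0.0]
ft_force: [-2.3, -0.1, -0.1]
finger_gap: 0.005
grasp_force: 0.9
```

>>> {"name": "apply_moves", "arguments": {
  "plan": [0,1.2,0,0,0,0,1,0,1.2,0,0,0,0,1,0,1.2,0,0,0,0,1,0,1.2,0,0,0,0,1,0,1.2,0,0,0,0,1,0,1.2,0,0,0,0,1]
}}

```text
time: 33.25
position: [0.5475, 0.0412, 0.0465]
orientation: [0.0, 0.707, 0.707, 0.0]
ft_force: [-0.6, -0.7, -0.3]
finger_gap: 0.006
grasp_force: 0.6
```

>>> {"name": "apply_moves", "arguments": {
  "plan": [0,1.2,0,0,0,0,1,0,1.2,0,0,0,0,1,0,1.2,0,0,0,0,1,0,1.2,0,0,0,0,1]
}}

```text
time: 33.65
position: [0.5523, 0.0412, 0.0466]
orientation: [0.0, 0.707, 0.707, 0.0]
ft_force: [-1.2, -0.8, -0.5]
finger_gap: 0.004
grasp_force: 0.6
```

>>> {"name": "apply_moves", "arguments": {
  "plan": [0,-13,0,0,0,0,1,-36,0,0,0,0,0,1,-40,0,0,0,0,0,1,-40,0,0,0,0,0,1,-40,0,0,0,0,0,1,-30,0,0,0,0,0,1,0,0,0,0,0,0,1,0,1,0,0,0,0,1,0,1,0,0,0,0,1]
}}

```text
time: 34.55
position: [0.5414, -0.1439, 0.0465]
orientation: [-0.0, 0.707, 0.707, 0.0]
ft_force: [0.2, -0.1, -0.7]
finger_gap: 0.003
grasp_force: 0.0
```

>>> {"name": "apply_moves", "arguments": {
  "plan": [0,1,0,0,0,0,1,0,1,0,0,0,0,1,0,1,0,0,0,0,1,0,1,0,0,0,0,1]
}}

```text
time: 34.95
position: [0.5454, -0.1443, 0.0466]
orientation: [0.0, 0.707, 0.707, 0.0]
ft_force: [-0.5, 0.2, -0.1]
finger_gap: 0.003
grasp_force: 0.0
```

>>> {"name": "apply_moves", "arguments": {
  "plan": [0,1,0,0,0,0,1,0,1,0,0,0,0,1,0,1,0,0,0,0,1,0,1,0,0,0,0,1]
}}

```text
time: 35.35
position: [0.5492, -0.1449, 0.0465]
orientation: [-0.0, 0.707, 0.707, -0.0]
ft_force: [-1.7, -0.3, 0.4]
finger_gap: 0.007
grasp_force: 1.0
```

>>> {"name": "apply_moves", "arguments": {
  "plan": [0,1,0,0,0,0,1,0,1,0,0,0,0,1,0,1,0,0,0,0,1,0,1,0,0,0,0,1]
}}

```text
time: 35.75
position: [0.5531, -0.1447, 0.0464]
orientation: [-0.0, 0.707, 0.707, -0.0]
ft_force: [-3.2, 0.7, 1.8]
finger_gap: 0.008
grasp_force: 1.5
```

>>> {"name": "apply_moves", "arguments": {
  "plan": [0,1.2,0,0,0,0,1,0,1.2,0,0,0,0,1,0,1.2,0,0,0,0,1,0,1.2,0,0,0,0,1]
}}

```text
time: 36.15
position: [0.5581, -0.1448, 0.0464]
orientation: [-0.0, 0.707, 0.707, 0.0]
ft_force: [-2.3, 0.2, 0.1]
finger_gap: 0.008
grasp_force: 1.2
```

>>> {"name": "apply_moves", "arguments": {
  "plan": [0,1.2,0,0,0,0,1,0,1.2,0,0,0,0,1,0,1.2,0,0,0,0,1,0,1.2,0,0,0,0,1]
}}

```text
time: 36.55
position: [0.5629, -0.1448, 0.0465]
orientation: [0.0, 0.707, 0.707, 0.0]
ft_force: [-2.2, 0.6, 0.5]
finger_gap: 0.005
grasp_force: 0.9
```

>>> {"name": "apply_moves", "arguments": {
  "plan": [0,1,0,0,0,0,1,0,1,0,0,0,0,1,0,1,0,0,0,0,1]
}}

```text
time: 36.85
position: [0.5653, -0.1448, 0.0464]
orientation: [-0.001, 0.707, 0.707, -0.0]
ft_force: [-6.6, 0.6, 4.0]
finger_gap: 0.006
grasp_force: 3.2
```

>>> {"name": "apply_moves", "arguments": {
  "plan": [0,-17,0,0,0,0,1,36,0,0,0,0,0,1,40,0,0,0,0,0,1,40,0,0,0,0,0,1,40,0,0,0,0,0,1,30,0,0,0,0,0,1,0,0,0,0,0,0,1,0,1,0,0,0,0,1,0,1,0,0,0,0,1]
}}

```text
time: 37.75
position: [0.5514, 0.0404, 0.0468]
orientation: [0.001, 0.707, 0.707, 0.0]
ft_force: [-0.4, 1.4, -1.3]
finger_gap: 0.005
grasp_force: 0.0
```

>>> {"name": "apply_moves", "arguments": {
  "plan": [0,1,0,0,0,0,1,0,1,0,0,0,0,1,0,1,0,0,0,0,1,0,1,0,0,0,0,1]
}}

```text
time: 38.15
position: [0.5549, 0.0407, 0.0465]
orientation: [-0.0, 0.707, 0.707, -0.0]
ft_force: [-0.0, 0.0, -0.9]
finger_gap: 0.003
grasp_force: 0.0
```

>>> {"name": "apply_moves", "arguments": {
  "plan": [0,1,0,0,0,0,1,0,1,0,0,0,0,1,0,1,0,0,0,0,1,0,1,0,0,0,0,1]
}}

```text
time: 38.55
position: [0.5585, 0.0412, 0.0464]
orientation: [-0.0, 0.707, 0.707, -0.0]
ft_force: [-1.5, -1.0, 1.3]
finger_gap: 0.007
grasp_force: 1.3
```

>>> {"name": "apply_moves", "arguments": {
  "plan": [0,1,0,0,0,0,1,0,1,0,0,0,0,1,0,1,0,0,0,0,1]
}}

```text
time: 38.85
position: [0.5619, 0.0413, 0.0464]
orientation: [-0.0, 0.707, 0.707, 0.0]
ft_force: [-1.9, 0.4, -0.7]
finger_gap: 0.005
grasp_force: 1.0
```

>>> {"name": "apply_moves", "arguments": {
  "plan": [0,1,0,0,0,0,1,0,1,0,0,0,0,1,0,1,0,0,0,0,1]
}}

```text
time: 39.15
position: [0.5649, 0.0412, 0.0465]
orientation: [0.0, 0.707, 0.707, 0.0]
ft_force: [-1.8, -0.2, -0.4]
finger_gap: 0.008
grasp_force: 0.7
```

>>> {"name": "apply_moves", "arguments": {
  "plan": [0,1,0,0,0,0,1,0,1,0,0,0,0,1,0,1,0,0,0,0,1]
}}

```text
time: 39.45
position: [0.5679, 0.0412, 0.0465]
orientation: [0.0, 0.707, 0.707, 0.0]
ft_force: [-1.7, 0.0, -0.6]
finger_gap: 0.007
grasp_force: 0.7
```

>>> {"name": "apply_moves", "arguments": {
  "plan": [0,1,0,0,0,0,1,0,1,0,0,0,0,1]
}}

```text
time: 39.65
position: [0.5681, 0.0412, 0.0464]
orientation: [-0.001, 0.707, 0.707, -0.001]
ft_force: [-11.5, -0.1, 7.6]
finger_gap: 0.006
grasp_force: 5.4
```

Left reaches a hard stop where the wall is expected. Now the right.

>>> {"name": "apply_moves", "arguments": {
  "plan": [0,-12,0,0,0,0,1,-36,-4,0,0,0,0,1,-40,0,0,0,0,0,1,-40,0,0,0,0,0,1,-40,0,0,0,0,0,1,-30,0,0,0,0,0,1,0,0,0,0,0,0,1,0,2,0,0,0,0,1,0,2,0,0,0,0,1,0,1,0,0,0,0,1]
}}

```text
time: 40.65
position: [0.5592, -0.1436, 0.0465]
orientation: [0.0, 0.707, 0.708, 0.0]
ft_force: [-0.5, 0.2, -0.4]
finger_gap: 0.009
grasp_force: 0.0
```

>>> {"name": "apply_moves", "arguments": {
  "plan": [0,1,0,0,0,0,1,0,1,0,0,0,0,1,0,1,0,0,0,0,1]
}}

```text
time: 40.95
position: [0.5619, -0.1443, 0.0465]
orientation: [-0.0, 0.707, 0.707, 0.0]
ft_force: [0.5, 0.6, 0.3]
finger_gap: 0.007
grasp_force: 0.0
```

>>> {"name": "apply_moves", "arguments": {
  "plan": [0,1,0,0,0,0,1,0,1,0,0,0,0,1]
}}

```text
time: 41.15
position: [0.5639, -0.1448, 0.0465]
orientation: [0.0, 0.707, 0.707, 0.0]
ft_force: [0.0, 0.1, 0.7]
finger_gap: 0.009
grasp_force: 0.0
```

>>> {"name": "apply_moves", "arguments": {
  "plan": [0,1,0,0,0,0,1,0,1,0,0,0,0,1]
}}

```text
time: 41.35
position: [0.5657, -0.1449, 0.0465]
orientation: [-0.0, 0.707, 0.707, -0.0]
ft_force: [-1.9, 0.0, 0.7]
finger_gap: 0.008
grasp_force: 1.1
```

>>> {"name": "apply_moves", "arguments": {
  "plan": [0,1,0,0,0,0,1,0,1,0,0,0,0,1]
}}

```text
time: 41.55
position: [0.5659, -0.1448, 0.0464]
orientation: [-0.002, 0.707, 0.707, -0.001]
ft_force: [-12.3, -0.4, 8.0]
finger_gap: 0.004
grasp_force: 5.4
```

>>> {"name": "apply_moves", "arguments": {
  "plan": [0,1,0,0,0,0,1]
}}

```text
time: 41.65
position: [0.566, -0.1448, 0.0464]
orientation: [-0.003, 0.707, 0.707, -0.002]
ft_force: [-14.0, -0.8, 11.0]
finger_gap: 0.006
grasp_force: 7.4
```

>>> {"name": "apply_moves", "arguments": {
  "plan": [0,1,0,0,0,0,1]
}}

```text
time: 41.75
position: [0.5661, -0.1448, 0.0464]
orientation: [-0.003, 0.707, 0.707, -0.003]
ft_force: [-18.8, -1.0, 14.1]
finger_gap: 0.007
grasp_force: 9.2
```

Right also hits a hard stop. I'll back off at once, lift and look.

>>> {"name": "apply_moves", "arguments": {
  "plan": [0,-8,0,0,0,0,1,0,-20,0,0,0,0,1,0,0,-30,0,0,0,1,0,-40,-30,0,0,0,1,0,-40,-40,0,0,0,1,0,0,-40,0,0,0,1,0,0,0,0,0,0,1]
}}

```text
time: 42.45
position: [0.4693, -0.1465, 0.1881]
orientation: [0.005, 0.707, 0.707, 0.002]
ft_force: [-0.6, -0.5, 0.3]
finger_gap: 0.005
grasp_force: 0.0
```

```bash
python3 - <<'E'
from h import *
from station import bot, eyes
ims=[]
for n,b in (("side",(210,165,330,240)),("scene",(190,160,320,241))):
    c=eyes.capture(n); pickle.dump(c,open(f"pics/{n}5.pkl","wb"))
    p=c["pixels"][b[1]:b[3],b[0]:b[2]]
    ims.append(cv2.resize(p,(400,250),interpolation=cv2.INTER_CUBIC))
w=eyes.capture("wrist"); pickle.dump(w,open("pics/w5.pkl","wb"))
im=np.vstack([np.hstack(ims),np.hstack([cv2.resize(w["pixels"],(440,330)),np.zeros((330,360,3),np.uint8)])])
cv2.imwrite("pics/v5.png",im[...,::-1]); print(bot.get_state()["position"])
E
```

```text
[ 0.46666782 -0.14487486  0.1818998 ]
```

View pics/v5.png

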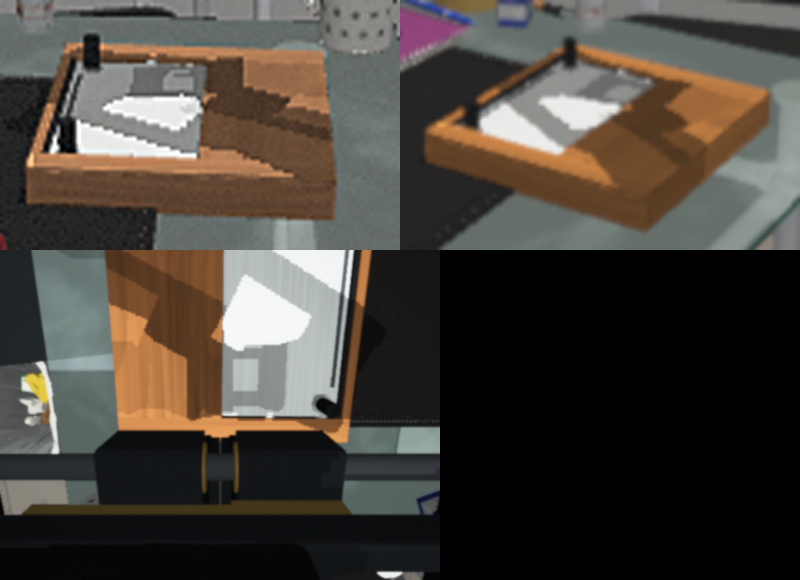

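The views show the cover shut: both posts stand at the far wall, at side panel (67,135) and (92,50). I'll check the left end by touch.

>>> {"name": "apply_moves", "arguments": {
  "plan": [40,16,0,0,0,0,1,40,16,0,0,0,0,1,40,16,0,0,0,0,1,40,16,0,0,0,0,1,26,16,0,0,0,0,1,0,0,40,0,0,0,1,0,0,40,0,0,0,1,0,0,35,0,0,0,1,0,0,20,0,0,0,1,0,0,0,0,0,0,1,0,0,0,0,0,0,1]
}}

```text
time: 43.7
position: [0.5456, 0.0414, 0.0457]
orientation: [-0.001, 0.707, 0.707, -0.001]
ft_force: [0.6, -0.2, -0.2]
finger_gap: 0.004
grasp_force: 0.0
```

>>> {"name": "apply_moves", "arguments": {
  "plan": [0,3,-1,0,0,0,1,0,3,0,0,0,0,1,0,3,0,0,0,0,1,0,2,0,0,0,0,1,0,2,0,0,0,0,1,0,2,0,0,0,0,1,0,1,0,0,0,0,1,0,1,0,0,0,0,1]
}}

```text
time: 44.5
position: [0.5634, 0.0412, 0.0478]
orientation: [-0.0, 0.707, 0.707, -0.0]
ft_force: [-0.3, -0.4, -0.2]
finger_gap: 0.004
grasp_force: 0.0
```

>>> {"name": "apply_moves", "arguments": {
  "plan": [0,1,0,0,0,0,1,0,1,0,0,0,0,1]
}}

```text
time: 44.7
position: [0.5654, 0.0412, 0.0478]
orientation: [-0.0, 0.707, 0.707, -0.0]
ft_force: [0.5, -0.6, -0.2]
finger_gap: 0.009
grasp_force: 0.0
```

>>> {"name": "apply_moves", "arguments": {
  "plan": [0,1,0,0,0,0,1,0,1,0,0,0,0,1]
}}

```text
time: 44.9
position: [0.5675, 0.0412, 0.0479]
orientation: [-0.0, 0.707, 0.707, -0.0]
ft_force: [-0.3, 0.1, 0.8]
finger_gap: 0.007
grasp_force: 0.0
```

>>> {"name": "apply_moves", "arguments": {
  "plan": [0,1,0,0,0,0,1]
}}

```text
time: 45.0
position: [0.5679, 0.0412, 0.0478]
orientation: [-0.0, 0.707, 0.707, -0.0]
ft_force: [-4.0, 0.5, 3.3]
finger_gap: 0.006
grasp_force: 2.1
```

Left contact comes exactly at the stop, so both ends are tight. I'll retreat and hand in.

>>> {"name": "apply_moves", "arguments": {
  "plan": [0,-5,0,0,0,0,1,0,-15,0,0,0,0,1,0,-10,-20,0,0,0,1,0,0,-40,0,0,0,1,0,0,-40,0,0,0,1,0,0,0,0,0,0,1,0,0,0,0,0,0,1,0,0,0,0,0,0,1]
}}

```text
time: 45.8
position: [0.5374, 0.0413, 0.1467]
orientation: [-0.001, 0.707, 0.707, -0.001]
ft_force: [-0.3, 0.8, 0.7]
finger_gap: 0.006
grasp_force: 0.0
```

```bash
python3 -c "
from station import bot
print(bot.sign_off())"
```

```text
the job is handed in; nothing more can be done
None
```

I handed the job in at about 46 s: the lens case is released flat in the bay and both ends of the cover met a hard stop at the far wall. One risk remains: the last right-post push read 18.8 N horizontally (about 23 N with the vertical part), so it may have tripped the 20 N limit, and the sign-off gave no verdict.

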